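Tilt-board grip test of two shoe heels

ROBOT

A 6-joint arm with a two-finger parallel gripper is mounted at the origin on the work surface. World frame = base frame: x ahead of the robot, y to its left, z up, the work surface at z = 0. Lengths are in m, angles in rad, forces in N, time in s.
With the tool pointing down it reaches from about 0.425 to 0.95 m from the base axis. Payload 3.5 kg.
Tool frame: the origin (TCP) lies between the finger pads; the fingertips stand 22 mm ahead of it and the grasp point (between the pads) lies 3 mm ahead of it (ctrl.nose_length is the z of the fingertips in the tool frame, in m); z points along the fingers, y is the line along which they close (so a half turn about z gives the same grasp; the last joint's range is limited). The gripper opens to 85 mm and grips with 20 to 120 N. Pads are 22 mm wide; open, the fingers measure 114 mm over their backs; the gripper's body (76 mm by 85 mm) begins 54 mm behind the grasp point. The pads swing forward as they close: fully open they stand 13 mm farther back than shut.
Start: joints at [-1.399, 0.286, 1.577, -0, 1.279, -0.15], TCP at [0.214, -0.64, 0.253] pointing down, gripper open.
Joint ranges: [-2.77, 2.77], [-0.9, 2.22], [0.21, 2.48], [-1.53, 4.67], [0.24, 2.81], [-2.84, 2.84]. Speed limits (rad/s): [2.79, 2.79, 3.14, 3.14, 3.14, 3.14].

INTERFACE

Orientations are given as a unit quaternion [x, y, z, w].
In Python, from plant import ctrl gives the robot as it stands. The module is installed in compiled form; this text tells all that it offers.
- The arm moves only by the tool send_rows, never from a script. Its argument "rows" is text: rows parted by semicolons, each of 7 numbers parted by spaces: the turn, a rotation vector about the tool's x, y, z in parts of the range, where 1.0 means 360 degrees, then the shift along the tool's x, y, z in a scale on which 1.0 is 0.5 m, then the opening, from -1 (shut) to 1 (fully open). A call has 1 to 8 rows; each row is the pose to reach, as a shift and turn from the pose commanded when the call began, along the tool's axes at that moment; what a row does not reach only later rows make up. A row lasts 1/8 s, in which the tool goes at most 62.5 mm and 10.7 degrees, less where a joint would pass 70% of its speed; a pose out of reach is approached as far as the arm can. Shift and turn numbers lie between -1 and 1, and a call with a number outside is refused. A call with a gripper value outside its range is refused whole. The fingers move at their own pace and stop on an object; "grip_force" is the grip in N (left out, the last holds). Time passes only in rows, so rows that repeat a pose let the fingers close. It gives the time, the measured TCP pose, the force, the opening and the grip force at its end, in the units of the state.
- ctrl.get_state(): the state, without advancing time (a new reading comes with each control period).
- ctrl.read_camera(name): name is "scene" or "top"; returns a dict with "color" (480x640x3 uint8, red, green, blue), "fx", "fy", "cx", "cy" (pixels), "extrinsics" (4x4, takes a point from world to camera coordinates). Camera axes: x right, y down, z forward; pixel columns grow to the right and rows downward; lengths in m; the calibration is good to about 2 mm. A picture is of the moment at which its call begins. There is no depth.
- ctrl.sign_off(): hands the job in; it is judged then, once.
Trained networks look in a picture, given as the dict that the camera call returned (one of the last four; its "shot" number tells which), for a name from the list of things; names that differ only in an ending like _2 or _b are one class to them, and where a whole thing is asked for, a point or a joint stands for the part that bears it (a point fixed in the world has none). Each returns a list of dicts, best first, with "p" (0 to 1); they miss things now and then, are a little off and sometimes report something else, mostly with a low value. They report only what shows in the picture. A call takes as long as a camera call.
- ctrl.look_for(picture, target): "position" ([x, y, z] in m, in the coordinates of the camera as it stood for that picture, good to about 4 mm: the middle of the surface that is visible of it).
The state is a dict: "time": time; "qpos": joint angles; "dq": joint speeds; "joint_efforts": joint torques, N m; "eef_pos": TCP position; "tcp_rot": TCP orientation; "contact_force": force on the tool from outside, world axes, zero at the start; "wrist_torque": the same for the moment, N m; "opening": opening from 0.0 (shut) to 1.0 (fully open); "finger_force": force on a finger pad.
Only numpy, scipy, OpenCV 4.12 (cv2) and the standard library are available. Lean on these libraries where they do the work, as an engineer would, in place of code of your own. Each camera call takes 0.05 s, during which the arm holds its last target. There are 200 camera calls.

TASK

Compare the grip of two shoe heels on the tilting slip-test board: set the black-lifted heel from the bench gently, lift down as it lies and square, in the board's empty marked box beside the honey-lifted one, and bed it by pressing it on the level board with about 12 N for a second (the honey one is bedded already). Then ease the board up by its lift bar, without shifting the tester and without touching the heels, until one of the two lets go and slides down to the red stop by itself. Stop tilting there and leave the board standing at that angle with the other heel still in its box; leave everything else on the bench alone.

Things in the scene. Friction and masses are not known exactly. Their poses are not given: they have to be found in the camera images.
- tester: Tilting slip-test board, loose on the bench, 2.3 kg in all. Blue base 300 x 270 mm, bright steel tilting plate 224 mm long, 230 wide, 12 thick, white graduated quadrant, black friction nuts on the hinge ends. Origin: on the bench under the middle of the base; x points from the lift bar towards the hinge, y to the left, z up.
- board (a joint): Tilt of the plate in rad, 0 = level (as at the start), growing as the bar is lifted, at most 0.8. Stiff by friction: it stays where it is left. About 9 N straight up on the bar moves it with both heels on, less as it rises. The tester only stands by its weight: a pull or push of more than about 7 N along the plate or sideways can drag it over the bench.
- hinge (a point): Point on the hinge axis, at the plate's mid width and mid thickness, 50 mm above the bench. Axes of all points on the plate: x along the plate from the bar towards the hinge (down the slope when tilted), y along the hinge axis to the left, z square out of the plate's top.
- bar (a point): Middle of the lift bar: a black round bar 14 mm thick, parallel to the hinge axis, 280 mm from it, at the plate's mid thickness (50 mm above the bench when level). 118 mm of it is free between two side arms, and there is 43 mm of open space between it and the plate's edge. It turns with the plate.
- mark_left (a point): Centre of the left marked box (dark blue outline 73 x 67 mm) on the plate's top face, empty at the start, 165 mm from the hinge axis; 110 mm beside the right one.
- mark_right (a point): Centre of the right marked box on the plate's top face, on which the honey-lifted heel stands at the start.
- stop (a point): Middle of the face of the low red stop (16 mm high) across the lower end of the plate, on the plate's top face, 20 mm from the hinge axis. A heel that has slid down to it has its origin about 28 mm before it.
- heel_black: D-shaped shoe heel of stacked brown leather with an 8 mm black rubber lift below, black dot on top, 56 mm long (x), 50 wide (y), 30 high, about 0.1 kg, on the bench, lift down. Origin: middle of its underside; x points to the straight face. Lift and plate are hard. Grip unknown: the two heels let go between 15 and 35 degrees of tilt, 4 or more apart, then slide to the stop.
- heel_honey: Like heel_black but with a honey-yellow lift and dot, standing in the right marked box on the plate.
- heel_spare: Another heel of the same size with a dark red lift and dot, on the bench; not part of the test, leave it.
- tack_tub: Shallow clear tub of tacks, 94 mm across, 34 high. Leave it.
- hammer: Shoemaker's hammer. Leave it.
- glue_tub: Tub of glue, 76 mm across, 75 high, yellow label, white lid. Leave it.
- awl: Awl with a yellow handle, 150 mm long. Leave it.
- pincers: Lasting pincers with red grips, 180 mm long. Leave them.

How it is judged:
On the way, in this order (a step that is already met when the one before it is completed fails the run):
1. black heel flat and square in the left box, pressed on the level board with 7 to 17 N, honey heel in its box (x of heel_black in the frame of mark_left between -0.01 and 0.01 m and y of heel_black in the frame of mark_left between -0.01 and 0.01 m and x of heel_honey in the frame of mark_right between -0.01 and 0.01 m and y of heel_honey in the frame of mark_right between -0.01 and 0.01 m and z of heel_black in the frame of mark_left between -0.003 and 0.003 m and angle between the z axis of heel_black and the z axis of mark_left, either way round below 0.06 rad and angle between the x axis of heel_black and the x axis of mark_left, either way round below 0.2 rad and value of joint board below 0.04 rad and contact force between heel_black and tester between 7 and 17 N), for 0.5 s.
2. the board is raised past 0.15 rad with both heels still in their boxes (value of joint board above 0.15 rad and x of heel_black in the frame of mark_left between -0.014 and 0.014 m and y of heel_black in the frame of mark_left between -0.014 and 0.014 m and x of heel_honey in the frame of mark_right between -0.014 and 0.014 m and y of heel_honey in the frame of mark_right between -0.014 and 0.014 m and z of heel_black in the frame of mark_left between -0.003 and 0.003 m and angle between the z axis of heel_black and the z axis of mark_left, either way round below 0.06 rad and z of heel_honey in the frame of mark_right between -0.003 and 0.003 m), for 0.1 s.
3. one heel has let go (slid more than 20 mm) on the tilted board, untouched, while the other is still in its box (value of joint board above 0.25 rad and ((x of heel_black in the frame of mark_left above 0.02 m and x of heel_honey in the frame of mark_right between -0.014 and 0.014 m and y of heel_honey in the frame of mark_right between -0.014 and 0.014 m) or (x of heel_honey in the frame of mark_left above 0.02 m and x of heel_black in the frame of mark_left between -0.014 and 0.014 m and y of heel_black in the frame of mark_left between -0.014 and 0.014 m)) and contact force between the fingers and heel_black below 0.2 N and contact force between the fingers and heel_honey below 0.2 N and z of heel_black in the frame of mark_left between -0.003 and 0.003 m and z of heel_honey in the frame of mark_right between -0.003 and 0.003 m), for 0.05 s.
At the end, for the whole second after the job is handed in: One heel lies flat on the plate against the red stop (within about 8 mm), the other still stands flat in its box (within 14 mm of its centre, each way); the board stands still by itself, tilted more than 0.28 rad, where the first heel let go; both heels at rest, nothing held (((x of heel_black in the frame of stop between -0.036 and -0.015 m and x of heel_honey in the frame of mark_right between -0.014 and 0.014 m and y of heel_honey in the frame of mark_right between -0.014 and 0.014 m) or (x of heel_honey in the frame of stop between -0.036 and -0.015 m and x of heel_black in the frame of mark_left between -0.014 and 0.014 m and y of heel_black in the frame of mark_left between -0.014 and 0.014 m)) and value of joint board above 0.28 rad and velocity of joint board between -0.02 and 0.02 rad/s and z of heel_black in the frame of mark_left between -0.003 and 0.003 m and angle between the z axis of heel_black and the z axis of mark_left, either way round below 0.06 rad and z of heel_honey in the frame of mark_right between -0.003 and 0.003 m and linear speed of each of heel_black, heel_honey below 0.02 m/s); the robot touches nothing.
It fails at once if the tester is pulled out of place: its base or hinge moved more than 5 mm (distance of any of tester, hinge from where it was at the start of the episode above 0.005 m).
It fails at once if the gripper or arm touches a heel while the board is tilted (value of joint board above 0.08 rad and (contact force between any of the arm, the fingers and heel_black above 0.3 N or contact force between any of the arm, the fingers and heel_honey above 0.3 N)).
It fails at once if the heel is pressed on the level board with more than 25 N (value of joint board below 0.08 rad and contact force between any of heel_black, heel_honey and tester above 25 N).
It fails at once if the board is tilted on (faster than 0.12 rad/s) or lowered (faster than 0.06 rad/s) after a heel has let go (slid more than 20 mm) (value of joint board above 0.1 rad and x of any of heel_black, heel_honey in the frame of mark_left above 0.02 m and (velocity of joint board above 0.12 rad/s or velocity of joint board below -0.06 rad/s)).
It fails at once if something else on the bench is moved more than 15 mm (distance of any of heel_spare, tack_tub, hammer, glue_tub, awl, pincers from where it was at the start of the episode above 0.015 m).
It also fails if it takes over 72 s, if anything falls off the work surface, if the arm or the gripper's body presses on something with over 40 N, if the wrist force passes 120 N, or if a joint passes its speed limit or range.

## Working session

There is one attempt and no reset: what is moved stays moved. The work goes in short steps, Python scripts to look and compute and a tool call to move; the robot and the scene stay as the last step left them, time stands still between calls to the robot, and variables do not carry over. Pictures are saved under pics/ and viewed, at most 10 in all, crops included, and the job is handed in when it is done.

Besides the shell and the picture viewer there is one more tool, called after "Call:" by a JSON object that holds its "op" and its "data", one argument or row to a line. send_rows: Moves the arm, as the interface text tells. Its arguments: {"type":"object","properties":{"rows":{"type":"string"},"grip_force":{"type":"number"}},"required":["rows"]}

```bash
mkdir -p pics; cat > h.py <<'E'
import numpy as np, cv2
from scipy.spatial.transform import Rotation as R
from plant import ctrl
def shot(n,f=None):
    p=ctrl.read_camera(n)
    if f: cv2.imwrite('pics/'+f,p['color'][:,:,::-1])
    return p
def w(p,pos):
    E=np.array(p['extrinsics']); return np.linalg.inv(E)[:3]@np.r_[pos,1]
def proj(p,X):
    c=np.array(p['extrinsics'])[:3]@np.r_[X,1]; return np.array([p['fx']*c[0]/c[2]+p['cx'],p['fy']*c[1]/c[2]+p['cy']])
def ray(p,u,v,z):
    E=np.linalg.inv(np.array(p['extrinsics'])); d=E[:3,:3]@[(u-p['cx'])/p['fx'],(v-p['cy'])/p['fy'],1]; o=E[:3,3]
    return o+d*(z-o[2])/d[2]
E
python3 - <<'E'
from h import *
for c in('top','scene'):
    p=shot(c,c+'0.png')
    print(c,w(p,[0,0,0]).round(3))
    for t in ['tester','mark_left','mark_right','bar','hinge','stop','heel_black','heel_honey','heel_spare','glue_tub','hammer','tack_tub','awl','pincers']:
        r=ctrl.look_for(p,t)
        print(t,[(w(p,d['position']).round(3).tolist(),round(d['p'],2),proj(p,w(p,d['position'])).round().tolist()) for d in r[:2]])
print(ctrl.get_state())
E
```

```text
top [ 0.403 -0.039  1.202]
tester [([0.59, -0.122, 0.056], 0.82, [362.0, 224.0])]
mark_left [([0.604, -0.125, 0.059], 0.72, [363.0, 218.0])]
mark_right [([0.604, -0.123, 0.055], 0.7, [362.0, 218.0])]
bar [([0.601, -0.122, 0.053], 0.98, [362.0, 220.0])]
hinge [([0.603, -0.127, 0.051], 0.89, [364.0, 219.0])]
stop [([0.602, -0.127, 0.055], 0.76, [364.0, 219.0]), ([0.59, -0.12, 0.055], 0.27, [361.0, 224.0])]
heel_black [([0.608, 0.256, 0.031], 0.79, [205.0, 223.0])]
heel_honey [([0.549, -0.173, 0.084], 0.85, [386.0, 239.0])]
heel_spare []
glue_tub [([0.674, 0.397, 0.071], 0.89, [142.0, 195.0])]
hammer [([0.543, -0.497, 0.021], 0.95, [516.0, 241.0])]
tack_tub [([0.497, 0.398, 0.008], 0.96, [150.0, 271.0])]
awl [([0.356, 0.399, 0.022], 0.88, [147.0, 330.0])]
pincers [([0.326, -0.395, 0.014], 0.66, [479.0, 333.0])]
scene [ 1.388 -0.824  0.885]
tester [([0.652, -0.147, 0.058], 0.87, [316.0, 278.0])]
mark_left [([0.63, -0.124, 0.054], 0.59, [316.0, 272.0])]
mark_right [([0.626, -0.128, 0.06], 0.65, [314.0, 270.0])]
bar [([0.632, -0.124, 0.056], 0.76, [317.0, 271.0])]
hinge [([0.625, -0.128, 0
[... 674 characters left out ...]
)]
{'time': 1.5, 'qpos': array([-1.39899300e+00,  2.86296972e-01,  1.57665036e+00,  2.37664195e-05,
        1.27861881e+00, -1.49997659e-01]), 'dq': array([-0.00133758,  0.00086386,  0.00091732,  0.00103732,  0.00116686,
        0.00111357]), 'joint_efforts': array([-3.22058668e-04, -4.05953586e+01, -2.92927873e+01, -2.11792112e-04,
        5.64516813e-04,  1.01031109e-06]), 'eef_pos': array([ 0.21352107, -0.64034183,  0.2533538 ]), 'tcp_rot': array([9.87083967e-01, 1.60203753e-01, 1.15234477e-05, 1.31281061e-05]), 'contact_force': array([ 0.15005277,  0.07200183, -0.42979663]), 'wrist_torque': array([-0.01161067, -0.07234724, -0.03404318]), 'finger_force': 0.0, 'opening': 0.999605329655401}
```

View pics/top0.png

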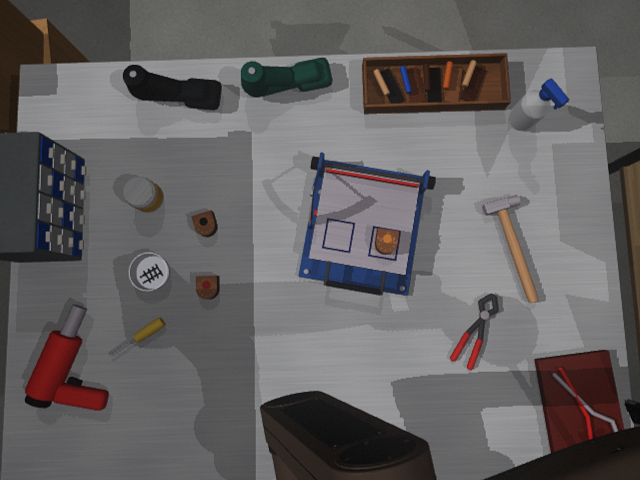

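View pics/scene0.png

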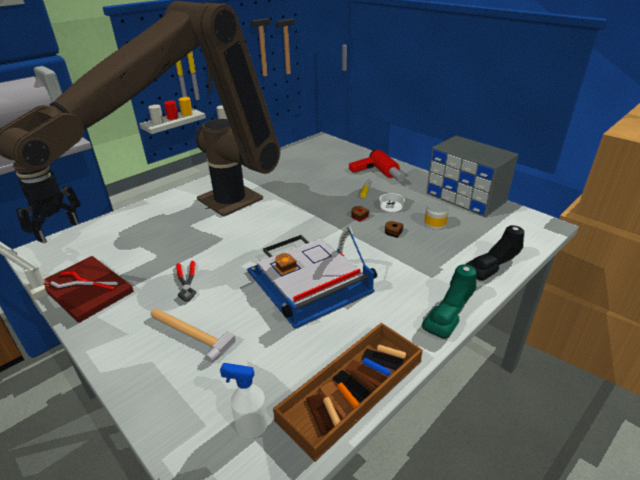

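The top view shows the tester (plate about 310–430, 160–290), with the hinge at the far end and the bar near (353,290). The black heel is at (205,223), the spare at (207,287), the empty box at (339,235) and the honey heel at (385,240). Next I'll zoom in for exact positions.

```bash
python3 - <<'E'
from h import *
p=shot('top'); c=p['color'][:,:,::-1]
a=cv2.resize(c[150:300,295:440],None,fx=4,fy=4,interpolation=cv2.INTER_CUBIC)
b=cv2.resize(c[200:250,182:230],None,fx=4.3,fy=6*2,interpolation=cv2.INTER_CUBIC)[:, :]
b=cv2.resize(c[203:243,185:225],(200,200),interpolation=cv2.INTER_CUBIC)
o=np.zeros((600,780,3),np.uint8); o[:,:580]=a; o[:200,580:]=b
cv2.imwrite('pics/z1.png',o)
# dark-blue box outline pixels
hsv=cv2.cvtColor(np.ascontiguousarray(c),cv2.COLOR_BGR2HSV)
m=cv2.inRange(hsv,(100,90,0),(130,255,170))
def blob(x0,y0,x1,y1):
    n,l,s,ce=cv2.connectedComponentsWithStats(m[y0:y1,x0:x1])
    for i in range(1,n):
        if s[i,4]>30:
            pts=np.argwhere(l==i)[:,::-1]+[x0,y0]; r=cv2.minAreaRect(pts.astype(np.float32)); print(s[i,4],r)
blob(320,212,357,255)
print(m[215:255,320:357].astype(bool).sum())
E
```

```text
37 ((350.3868103027344, 237.396240234375), (4.807619094848633, 29.669878005981445), 15.945395469665527)
99
```

View pics/z1.png

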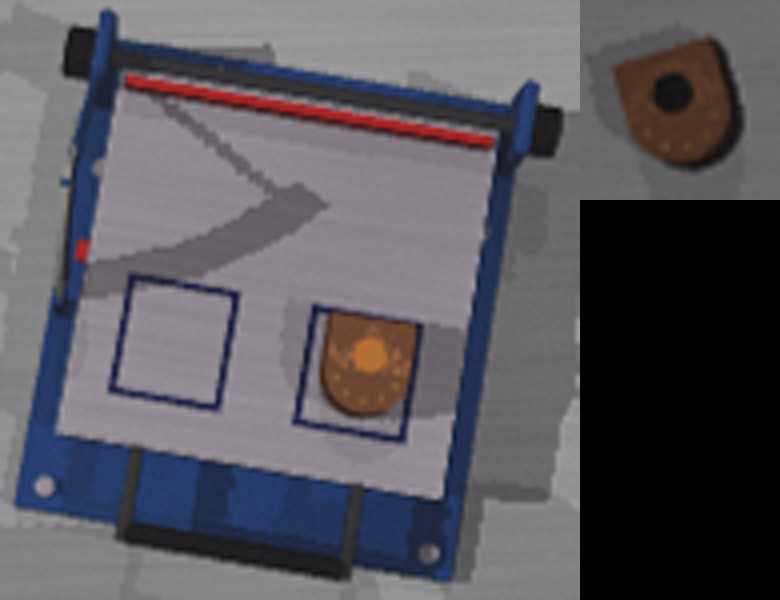

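The zoom gives the left box corners in the crop as (132,278), (238,293), (219,408) and (111,391). The right box is at (316,306) to (404,439), and the bar runs from (120,534) to (350,572). The black heel's flat face points up and slightly left. I'll fit the poses from these.

```bash
python3 - <<'E'
from h import *
from scipy.optimize import least_squares as LS
p=shot('top')
f=lambda P,s,o:(np.array(P)+.5)/s-.5+o
L=f([(132,278),(238,293),(219,408),(111,391),(316,306),(421,325),(404,439),(296,423)],4,[295,150])
a,b=.0365,.0335
B=[(a,b),(a,-b),(-a,-b),(-a,b)]
M=[(-.165+x,y+c) for c in(.055,-.055) for x,y in B]
def T(v,m,z): c,s=np.cos(v[2]),np.sin(v[2]); return np.array([v[0]+c*m[0]-s*m[1],v[1]+s*m[0]+c*m[1],z])
r=LS(lambda v:np.ravel([proj(p,T(v,m,.056))-l for m,l in zip(M,L)]),[.68,-.13,-.18]); v=r.x
print('hinge',v.round(4),np.degrees(v[2]),'res',r.fun.round(1))
for n,m,z in[('ml',(-.165,.055),.056),('mr',(-.165,-.055),.056),('bar',(-.28,0),.05),('stop',(-.02,0),.056)]: print(n,T(v,m,z).round(4))
for e in[(120,534),(350,572)]: print('barend',ray(p,*f(e,4,[295,150]),.05).round(4))
# heel black: flat top edge, dome, dot at z=.03
F=lambda P:ray(p,*f(P,5,[185,203]),.03)
A,Bp,d,dot=F((33,68)),F((130,38)),F((112,163)),F((92,93))
t=Bp-A; print('edge',A.round(4),Bp.round(4),np.linalg.norm(t).round(4),'yaw',np.degrees(np.arctan2(t[1],t[0]))+90,'mid',((A+Bp)/2).round(4),'dome',d.round(4),'dot',dot.round(4))
F=lambda P:ray(p,*f(P,4,[295,150]),.086)
print('honey flat',F((328,312)).round(4),F((420,323)).round(4),'dot',F((369,355)).round(4))
E
```

```text
hinge [ 0.7161 -0.1515 -0.1977] -11.325611634269677 res [-0.6 -1.2  0.7 -0.4  0.5  1.1 -0.5  0.6 -0.8 -0.7  0.9 -0.8  0.5  1.
 -0.7  0.3]
ml [ 0.5652 -0.0652  0.056 ]
mr [ 0.5436 -0.173   0.056 ]
bar [ 0.4416 -0.0965  0.05  ]
stop [ 0.6965 -0.1476  0.056 ]
barend [ 0.4534 -0.0292  0.05  ]
barend [ 0.4271 -0.1631  0.05  ]
edge [0.6268 0.2908 0.03  ] [0.6401 0.2434 0.03  ] 0.0492 yaw 15.752449797216755 mid [0.6334 0.2671 0.03  ] dome [0.5788 0.2523 0.03  ] dot [0.6135 0.262  0.03  ]
honey flat [ 0.5758 -0.1532  0.086 ] [ 0.5677 -0.2058  0.086 ] dot [ 0.5501 -0.1756  0.086 ]
```

```bash
cat >> h.py <<'E'
def go(pos,yaw,tilt=None):
    s=ctrl.get_state(); C=R.from_quat(s['tcp_rot'])
    T=R.from_euler('z',yaw,degrees=True)*R.from_euler('x',180,degrees=True)
    print('rv',np.degrees((C.inv()*T).as_rotvec()).round(2),'mm',(C.inv().apply(np.array(pos)-s['eef_pos'])*1e3).round(1),
      'F',s['contact_force'].round(2),'op',round(s['opening'],3),'t',s['time'],'p',s['eef_pos'].round(4))
E
python3 - <<'E'
from h import *
go([.52,-.35,.25],15.5); go([.614,-.05,.25],15.5); go([.614,.262,.2],15.5)
E
```

```text
rv [ 0.   -0.    2.94] mm [ 382.6 -178.5    3.3] F [ 0.34 -0.11  0.87] op 1.002 t 1.6 p [ 0.2135 -0.6403  0.2533]
rv [ 0.   -0.    2.94] mm [ 566.6 -433.4    3.3] F [ 0.34 -0.11  0.87] op 1.002 t 1.6 p [ 0.2135 -0.6403  0.2533]
rv [ 0.   -0.    2.94] mm [ 665.3 -729.4   53.3] F [ 0.34 -0.11  0.87] op 1.002 t 1.6 p [ 0.2135 -0.6403  0.2533]
```

Units first: shifts go in shares of 0.5 m and turns go in shares of 360 degrees. So 410 mm / 500 = 0.82, 383 mm / 500 = 0.766, 3 degrees / 360 = 0.0083.

Call:
{"op": "send_rows", "data": {
  "rows": "0 0 0 0.11 -0.05 0 1;0 0 0.0083 0.22 -0.1 0 1;0 0 0.0083 0.33 -0.152 0 1;0 0 0.0083 0.44 -0.204 0 1;0 0 0.0083 0.55 -0.256 0.004 1;0 0 0.0083 0.66 -0.308 0.006 1;0 0 0.0083 0.766 -0.358 0.006 1;0 0 0.0083 0.82 -0.44 0.006 1"
}}

```text
time: 2.6
eef_pos: [0.5347, -0.3004, 0.2504]
tcp_rot: [0.991, 0.135, 0.0, 0.0]
contact_force: [0.7, -0.4, -0.1]
opening: 0.998
finger_force: 0.0
```

```bash
python3 -c "
from h import *
go([.614,-.05,.25],15.5); go([.614,.262,.12],15.5)"
```

```text
rv [ 0.03 -0.05  0.01] mm [ 143.3 -220.1    0.4] F [ 0.74 -0.37 -0.1 ] op 0.998 t 2.6 p [ 0.5347 -0.3004  0.2504]
rv [ 0.03 -0.05  0.01] mm [ 226.6 -520.8  130.3] F [ 0.74 -0.37 -0.1 ] op 0.998 t 2.6 p [ 0.5347 -0.3004  0.2504]
```

In the tool's units: -440 mm / 500 = -0.88, -380 mm / 500 = -0.76.

Call:
{"op": "send_rows", "data": {
  "rows": "0 0 0 0.056 -0.108 0 1;0 0 0 0.112 -0.216 0 1;0 0 0 0.168 -0.324 0 1;0 0 0 0.224 -0.432 0 1;0 0 0 0.28 -0.54 0 1;0 0 0 0.336 -0.648 0 1;0 0 0 0.38 -0.76 0 1;0 0 0 0.41 -0.88 0 1"
}}

```text
time: 3.6
eef_pos: [0.6136, 0.1786, 0.2505]
tcp_rot: [0.991, 0.134, 0.0, 0.0]
contact_force: [0.5, 0.2, 0.2]
opening: 0.998
finger_force: 0.0
```

```bash
python3 -c "
from h import *
go([.614,.262,.12],15.5); go([.614,.262,.025],15.5)"
```

```text
rv [ 0.01 -0.04 -0.08] mm [ 22.4 -80.3 130.5] F [0.55 0.21 0.17] op 0.998 t 3.6 p [0.6136 0.1786 0.2505]
rv [ 0.01 -0.04 -0.08] mm [ 22.4 -80.3 225.5] F [0.55 0.21 0.17] op 0.998 t 3.6 p [0.6136 0.1786 0.2505]
```

In the tool's units: 225 mm / 500 = 0.45, 215 mm / 500 = 0.43.

Call:
{"op": "send_rows", "data": {
  "rows": "0 0 0 0.022 -0.08 0.04 1;0 0 0 0.044 -0.16 0.1 1;0 0 0 0.044 -0.16 0.2 1;0 0 0 0.044 -0.16 0.3 1;0 0 0 0.044 -0.16 0.39 1;0 0 0 0.044 -0.16 0.43 1;0 0 0 0.044 -0.16 0.45 1;0 0 0 0.044 -0.16 0.45 1",
  "grip_force": 30
}}

```text
time: 4.6
eef_pos: [0.6141, 0.2598, 0.0262]
tcp_rot: [0.991, 0.134, 0.001, -0.0]
contact_force: [0.6, 0.3, 0.9]
opening: 0.998
finger_force: 0.0
```

```bash
python3 -c "
from h import *
go([.614,.262,.025],15.5)
p=shot('scene','s1.png')
q=shot('top'); a=cv2.resize(p['color'][170:290,310:470],(640,480)); cv2.imwrite('pics/s1.png',a[:,:,::-1])"
```

```text
rv [ 0.   -0.08 -0.06] mm [ 0.5 -2.1  1.2] F [0.6  0.31 0.89] op 0.998 t 4.6 p [0.6141 0.2598 0.0262]
```

View pics/s1.png

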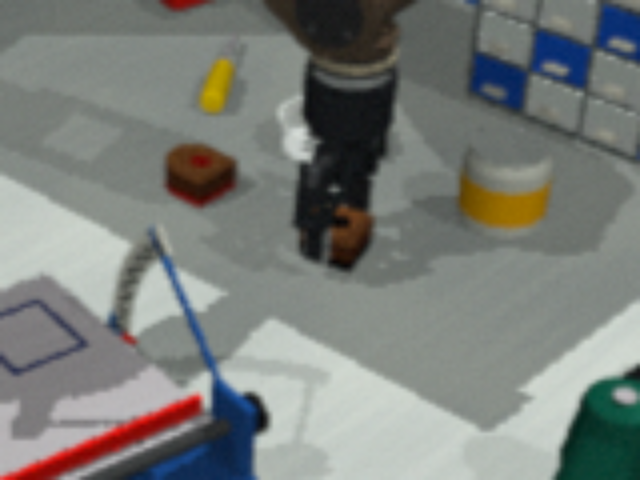

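The view shows the fingers straddling the heel, at about (335,235) in the crop. Closing now.

Call:
{"op": "send_rows", "data": {
  "rows": "0 0 0 0 0 0 0.6;0 0 0 0 0 0 0.4;0 0 0 0 0 0 0.25;0 0 0 0 0 0 0.1;0 0 0 0 0 0 -0.1;0 0 0 0 0 0 -0.3;0 0 0 0 0 0 -0.3",
  "grip_force": 30
}}

```text
time: 5.58
eef_pos: [0.6138, 0.26, 0.0262]
tcp_rot: [0.991, 0.134, 0.001, -0.0]
contact_force: [-0.9, 1.3, 5.1]
opening: 0.577
finger_force: 34.1
```

Call:
{"op": "send_rows", "data": {
  "rows": "0 0 0 0 0 -0.006 -0.3;0 0 0 0 0 -0.04 -0.3;0 0 0 0 0 -0.12 -0.3;0 0 0 0 0 -0.22 -0.3;0 0 0 0 0 -0.3 -0.3;0 0 0 0 0 -0.3 -0.3"
}}

```text
time: 6.32
eef_pos: [0.6158, 0.2602, 0.1812]
tcp_rot: [0.991, 0.134, 0.005, -0.0]
contact_force: [0.0, -0.8, -1.4]
opening: 0.577
finger_force: 33.5
```

```bash
python3 -c "
from h import *
go([.5726,-.0667,.176],-11.3)"
```

```text
rv [-0.11 -0.56 26.74] mm [-128.7  303.7    4.1] F [ 0.03 -0.81 -1.38] op 0.577 t 6.325 p [0.6158 0.2602 0.1812]
```

In the tool's units: 303 mm / 500 = 0.606, -128 mm / 500 = -0.256, 26.8 degrees / 360 = 0.0744.

Call:
{"op": "send_rows", "data": {
  "rows": "0 0 0.0111 -0.04 0.09 0 -0.3;0 0 0.0222 -0.08 0.19 0 -0.3;0 0 0.0333 -0.12 0.29 0 -0.3;0 0 0.0444 -0.16 0.39 0 -0.3;0 0 0.0556 -0.2 0.49 0 -0.3;0 0 0.0667 -0.24 0.57 0 -0.3;0 0 0.0744 -0.256 0.606 0 -0.3;0 0 0.0744 -0.256 0.606 0 -0.3"
}}

```text
time: 7.32
eef_pos: [0.5699, -0.067, 0.1743]
tcp_rot: [0.995, -0.1, -0.001, -0.0]
contact_force: [-0.0, 0.6, -1.2]
opening: 0.577
finger_force: 33.4
```

```bash
python3 -c "
from h import *
go([.5726,-.0667,.0852],-11.3)
p=shot('scene');a=cv2.resize(p['color'][185:335,220:420],(800,600),interpolation=cv2.INTER_CUBIC); cv2.imwrite('pics/s2.png',a[:,:,::-1])"
```

```text
rv [-0.03  0.11 -0.17] mm [ 2.7 -0.7 89.1] F [-0.03  0.61 -1.15] op 0.577 t 7.325 p [ 0.5699 -0.067   0.1743]
```

View pics/s2.png

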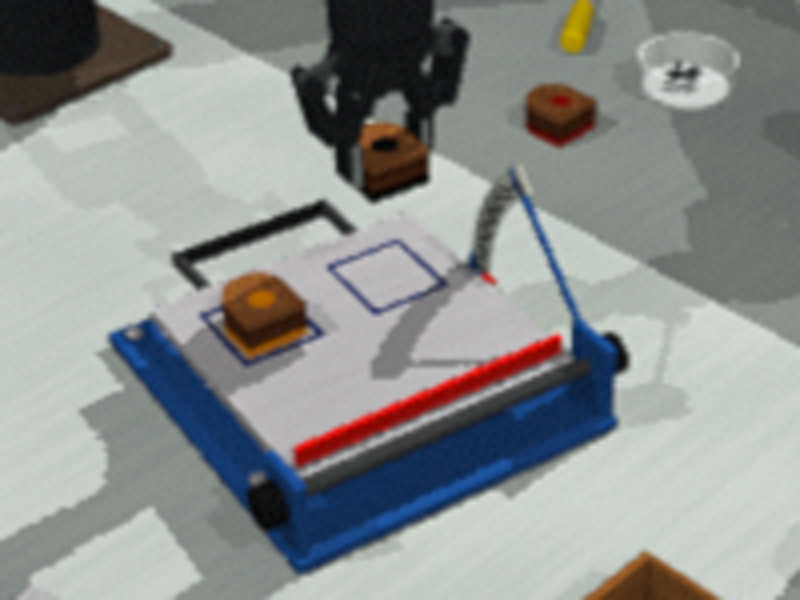

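The heel is held level above the left box, at about (390,160) in the crop. Lowering to about 5 mm above the plate.

In the tool's units: 87 mm / 500 = 0.174, 80 mm / 500 = 0.16.

Call:
{"op": "send_rows", "data": {
  "rows": "0 0 0 0.004 0 0.04 -0.3;0 0 0 0.005 -0.0014 0.09 -0.3;0 0 0 0.005 -0.0014 0.13 -0.3;0 0 0 0.005 -0.0014 0.16 -0.3;0 0 0 0.005 -0.0014 0.174 -0.3;0 0 0 0.005 -0.0014 0.174 -0.3;0 0 0 0.005 -0.0014 0.174 -0.3"
}}

```text
time: 8.25
eef_pos: [0.5738, -0.0665, 0.0893]
tcp_rot: [0.995, -0.099, 0.001, 0.0]
contact_force: [0.8, 0.1, -0.9]
opening: 0.582
finger_force: 33.4
```

```bash
python3 -c "
from h import *
go([.5726,-.0667,.0822],-11.3)
p=shot('scene');a=cv2.resize(p['color'][210:300,270:390],(800,600),interpolation=cv2.INTER_CUBIC); cv2.imwrite('pics/s3.png',a[:,:,::-1])"
```

```text
rv [ 0.01 -0.1  -0.07] mm [-1.2  0.5  7.1] F [ 0.84  0.09 -0.91] op 0.582 t 8.25 p [ 0.5738 -0.0665  0.0893]
```

View pics/s3.png

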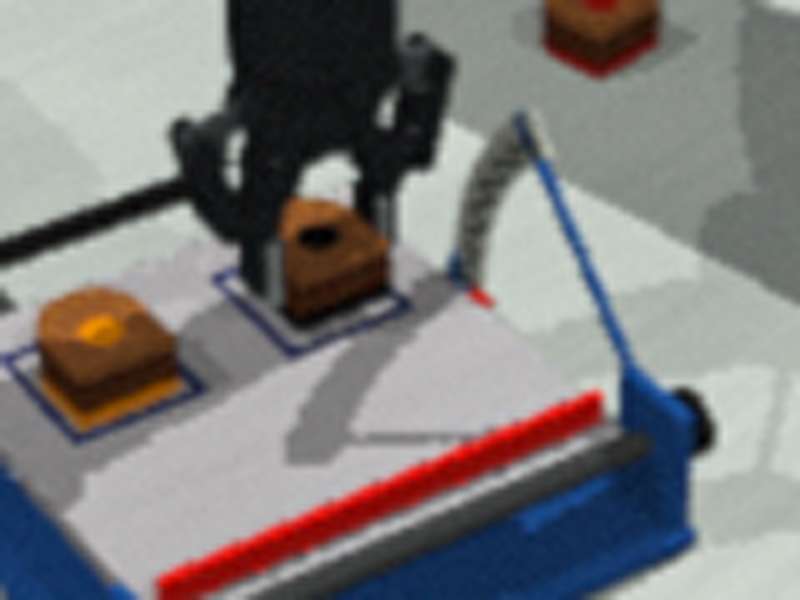

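The heel sits centred and square over the box, just above it. Lowering slowly now.

In the tool's units: 5.5 mm / 500 = 0.011, 5 mm / 500 = 0.01.

Call:
{"op": "send_rows", "data": {
  "rows": "0 0 0 -0.002 0 0.002 -0.3;0 0 0 -0.002 0 0.004 -0.3;0 0 0 -0.002 0 0.006 -0.3;0 0 0 -0.002 0 0.008 -0.3;0 0 0 -0.002 0 0.01 -0.3;0 0 0 -0.002 0 0.011 -0.3;0 0 0 -0.002 0 0.011 -0.3"
}}

```text
time: 9.18
eef_pos: [0.5721, -0.066, 0.0828]
tcp_rot: [0.995, -0.099, -0.0, -0.0]
contact_force: [0.6, -0.8, -1.0]
opening: 0.58
finger_force: 33.4
```

In the tool's units: 1 mm / 500 = 0.002, 0.5 mm / 500 = 0.001.

Call:
{"op": "send_rows", "data": {
  "rows": "0 0 0 0 0 0.001 -0.3;0 0 0 0 0 0.002 -0.3;0 0 0 0 0 0.002 -0.3;0 0 0 0 0 0.002 -0.3"
}}

```text
time: 9.68
eef_pos: [0.5722, -0.0661, 0.0822]
tcp_rot: [0.995, -0.099, 0.0, 0.0]
contact_force: [-2.0, 0.3, 2.0]
opening: 0.578
finger_force: 33.7
```

Call:
{"op": "send_rows", "data": {
  "rows": "0 0 0 0 0 0.0006 -0.3;0 0 0 0 0 0.001 -0.3;0 0 0 0 0 0.001 -0.3;0 0 0 0 0 0.001 -0.3"
}}

```text
time: 10.18
eef_pos: [0.5723, -0.0661, 0.0821]
tcp_rot: [0.995, -0.099, -0.0, -0.0]
contact_force: [-3.2, -0.3, 5.9]
opening: 0.577
finger_force: 34.3
```

In the tool's units: 0.6 mm / 500 = 0.0012, -0.3 mm / 500 = -0.0006.

Call:
{"op": "send_rows", "data": {
  "rows": "0 0 0 -0.0004 0 0.0006 -0.3;0 0 0 -0.0006 0 0.0012 -0.3;0 0 0 -0.0006 0 0.0012 -0.3;0 0 0 -0.0006 0 0.0012 -0.3"
}}

```text
time: 10.68
eef_pos: [0.5722, -0.0661, 0.0821]
tcp_rot: [0.995, -0.099, 0.0, 0.0]
contact_force: [-4.3, 0.5, 7.8]
opening: 0.577
finger_force: 34.5
```

In the tool's units: -0.6 mm / 500 = -0.0012, 0.4 mm / 500 = 0.0008.

Call:
{"op": "send_rows", "data": {
  "rows": "0 0 0 -0.0006 0 0.0004 -0.3;0 0 0 -0.0012 0 0.0008 -0.3;0 0 0 -0.0012 0 0.0008 -0.3;0 0 0 -0.0012 0 0.0008 -0.3;0 0 0 -0.0012 0 0.0008 -0.3;0 0 0 -0.0012 0 0.0008 -0.3"
}}

```text
time: 11.42
eef_pos: [0.5722, -0.066, 0.0821]
tcp_rot: [0.995, -0.099, 0.001, 0.0]
contact_force: [-1.5, 0.2, 8.3]
opening: 0.58
finger_force: 34.5
```

Call:
{"op": "send_rows", "data": {
  "rows": "0 0 0 -0.0006 0 0.0006 -0.3;0 0 0 -0.001 0 0.001 -0.3;0 0 0 -0.001 0 0.001 -0.3;0 0 0 -0.001 0 0.001 -0.3;0 0 0 -0.001 0 0.001 -0.3;0 0 0 -0.001 0 0.001 -0.3;0 0 0 -0.001 0 0.001 -0.3;0 0 0 -0.001 0 0.001 -0.3"
}}

```text
time: 12.42
eef_pos: [0.5722, -0.0661, 0.0821]
tcp_rot: [0.995, -0.099, 0.001, 0.0]
contact_force: [-2.7, 0.8, 9.2]
opening: 0.585
finger_force: 34.7
```

In the tool's units: -0.4 mm / 500 = -0.0008, -0.2 mm / 500 = -0.0004.

Call:
{"op": "send_rows", "data": {
  "rows": "0 0 0 -0.0004 0 0.0004 -0.3;0 0 0 -0.0008 0 0.0008 -0.3;0 0 0 -0.0008 0 0.0008 -0.3;0 0 0 -0.0008 0 0.0008 -0.3;0 0 0 -0.0008 0 0.0008 -0.3;0 0 0 -0.0008 0 0.0008 -0.3;0 0 0 -0.0008 0 0.0008 -0.3;0 0 0 -0.0008 0 0.0008 -0.3"
}}

```text
time: 13.42
eef_pos: [0.5722, -0.066, 0.0821]
tcp_rot: [0.995, -0.099, 0.002, 0.0]
contact_force: [-2.6, 0.8, 10.4]
opening: 0.576
finger_force: 34.7
```

Call:
{"op": "send_rows", "data": {
  "rows": "0 0 0 0.0006 0 -0.0012 -0.3;0 0 0 0.0012 0 -0.0024 -0.3;0 0 0 0.0016 0 -0.0036 -0.3;0 0 0 0.0016 0 -0.0036 -0.3;0 0 0 0.0016 0 -0.0036 -0.3"
}}

```text
time: 14.05
eef_pos: [0.5722, -0.0661, 0.0821]
tcp_rot: [0.995, -0.099, 0.001, 0.0]
contact_force: [-0.6, 0.8, 5.6]
opening: 0.577
finger_force: 34.2
```

In the tool's units: -0.8 mm / 500 = -0.0016, -0.4 mm / 500 = -0.0008.

Call:
{"op": "send_rows", "data": {
  "rows": "0 0 0 0.0004 0 -0.0008 -0.3;0 0 0 0.0006 0 -0.0016 -0.3;0 0 0 0.0006 0 -0.0016 -0.3;0 0 0 0.0006 0 -0.0016 0.2;0 0 0 0.0006 0 -0.0016 0.3;0 0 0 0.0006 0 -0.0016 0.5;0 0 0 0.0006 0 -0.0016 0.55;0 0 0 0.0006 0 -0.0016 0.55"
}}

```text
time: 15.05
eef_pos: [0.5714, -0.0659, 0.0819]
tcp_rot: [0.995, -0.099, -0.0, -0.0]
contact_force: [0.8, 0.2, 0.0]
opening: 0.774
finger_force: 0.0
```

```bash
python3 -c "
from h import *
go([.5726,-.0667,.2],-11.3)
p=shot('scene');a=cv2.resize(p['color'][210:300,270:390],(800,600),interpolation=cv2.INTER_CUBIC); cv2.imwrite('pics/s4.png',a[:,:,::-1])"
```

```text
rv [ 0.    0.01 -0.06] mm [   1.3    0.6 -118.1] F [0.78 0.17 0.04] op 0.774 t 15.05 p [ 0.5714 -0.0659  0.0819]
```

View pics/s4.png

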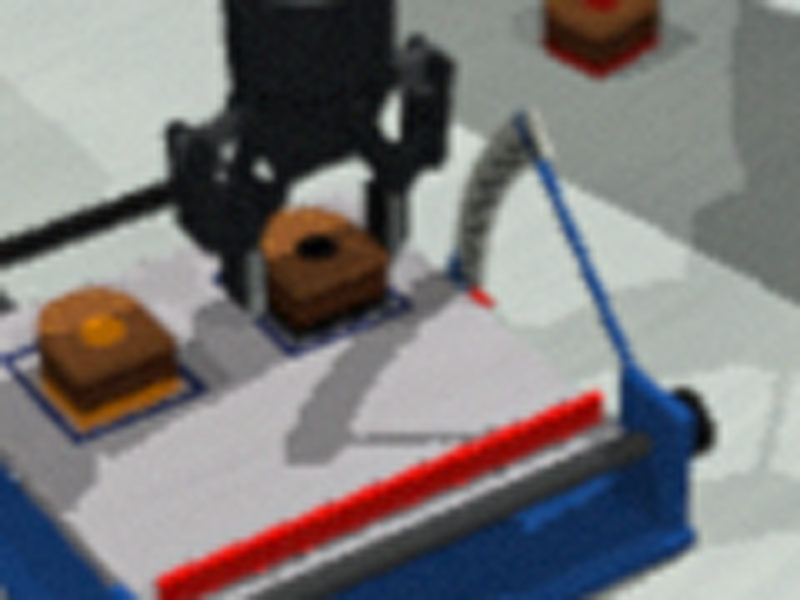

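The black heel stands flat inside the box outline and the fingers are clear. Raising now.

In the tool's units: -130 mm / 500 = -0.26, -120 mm / 500 = -0.24, -50 degrees / 360 = -0.1389.

Call:
{"op": "send_rows", "data": {
  "rows": "0 0 0 0 0 -0.03 0.55;0 0 0 0 0 -0.1 0.55;0 0 0 0 0 -0.2 0.55;0 0 -0.0278 -0.06 0 -0.24 0.55;0 0 -0.0556 -0.12 0 -0.24 0.3;0 0 -0.0833 -0.18 0 -0.24 0.1;0 0 -0.1111 -0.22 0 -0.24 -0.06;0 0 -0.1389 -0.26 0 -0.24 -0.06"
}}

```text
time: 16.1
eef_pos: [0.4435, -0.0402, 0.2033]
tcp_rot: [0.943, 0.334, 0.001, 0.001]
contact_force: [-0.1, 0.4, 0.8]
opening: 0.467
finger_force: 0.0
```

```bash
python3 - <<'E'
from h import *
go([.4416,-.0965,.12],78.7); go([.4416,-.0965,.06],78.7)
p=shot('scene'); 
for t in('heel_black','heel_honey','bar'): print(t,[(w(p,d['position']).round(3),round(d['p'],2)) for d in ctrl.look_for(p,t)[:1]])
E
```

```text
rv [ 1.100e-01 -2.000e-02 -3.973e+01] mm [-37.   42.5  83.3] F [-0.07  0.4   0.76] op 0.467 t 16.1 p [ 0.4435 -0.0402  0.2033]
rv [ 1.100e-01 -2.000e-02 -3.973e+01] mm [-37.1  42.4 143.3] F [-0.07  0.4   0.76] op 0.467 t 16.1 p [ 0.4435 -0.0402  0.2033]
heel_black [(array([ 0.583, -0.073,  0.086]), 0.78)]
heel_honey [(array([ 0.566, -0.177,  0.085]), 0.56)]
bar [(array([ 0.638, -0.134,  0.054]), 0.91)]
```

In the tool's units: 83 mm / 500 = 0.166, 70 mm / 500 = 0.14, -39.8 degrees / 360 = -0.1106.

Call:
{"op": "send_rows", "data": {
  "rows": "0 0 -0.0278 -0.02 0.02 0 -0.06;0 0 -0.0556 -0.04 0.042 0.04 -0.06;0 0 -0.0833 -0.06 0.064 0.09 -0.06;0 0 -0.1106 -0.074 0.085 0.14 -0.06;0 0 -0.1106 -0.074 0.085 0.166 -0.06;0 0 -0.1106 -0.074 0.085 0.166 -0.06",
  "grip_force": 20
}}

```text
time: 17.05
eef_pos: [0.4415, -0.0962, 0.1183]
tcp_rot: [0.776, 0.631, -0.0, -0.001]
contact_force: [0.2, 0.4, -0.4]
opening: 0.467
finger_force: 0.0
```

```bash
python3 - <<'E'
from h import *
go([.4405,-.0963,.056],78.7)
p=shot('scene');a=cv2.resize(p['color'][190:310,220:380],(640,480),interpolation=cv2.INTER_CUBIC); cv2.imwrite('pics/s5.png',a[:,:,::-1])
E
```

```text
rv [-0.12 -0.04 -0.46] mm [-0.3 -0.8 62.3] F [ 0.22  0.41 -0.44] op 0.467 t 17.05 p [ 0.4415 -0.0962  0.1183]
```

View pics/s5.png

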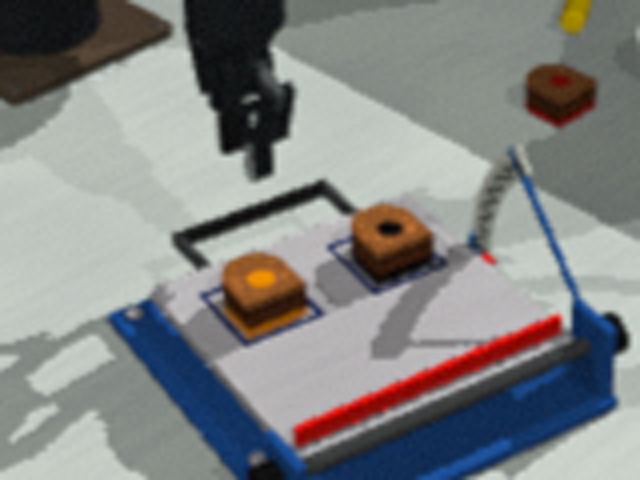

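```bash
python3 - <<'E'
from h import *
p=shot('scene')
c,s=np.cos(-.1977),np.sin(-.1977); Q=np.array([[c,s],[-s,c]])
for n,px,m in[('black dot',(388,229),(.5652,-.0652)),('honey dot',(261,279),(.5436,-.173))]:
    X=ray(p,(px[0]+.5)/4-.5+220,(px[1]+.5)/4-.5+190,.086); print(n,X.round(4),'in mark',(Q@(X[:2]-m)).round(4))
for n,px in[('boxL',[(388,214),(445,260),(377,293),(331,244)]),('boxR',[(322,312),(248,341),(203,294)])]:
    for q in px: print(n,(Q@(ray(p,(q[0]+.5)/4-.5+220,(q[1]+.5)/4-.5+190,.056)[:2]-[.5652,-.0652])).round(4))
E
```

```text
black dot [ 0.574  -0.0672  0.086 ] in mark [ 0.0091 -0.0003]
honey dot [ 0.5531 -0.1754  0.086 ] in mark [ 0.0098 -0.0005]
boxL [-0.0437  0.0326]
boxL [0.0322 0.036 ]
boxL [ 0.038  -0.0291]
boxL [-0.0345 -0.0257]
boxR [ 0.0347 -0.0749]
boxR [ 0.0338 -0.1366]
boxR [-0.0338 -0.1378]
```

Both heel dots sit at the same offset within their boxes, so the placement is good. Descending onto the bar.

In the tool's units: 62 mm / 500 = 0.124, 57 mm / 500 = 0.114, -0.5 degrees / 360 = -0.0014.

Call:
{"op": "send_rows", "data": {
  "rows": "0 0 -0.0014 0 -0.0016 0.04 -0.06;0 0 -0.0014 0 -0.0016 0.08 -0.06;0 0 -0.0014 0 -0.0016 0.1 -0.06;0 0 -0.0014 0 -0.0016 0.114 -0.06;0 0 -0.0014 0 -0.0016 0.124 -0.06;0 0 -0.0014 0 -0.0016 0.124 -0.06",
  "grip_force": 20
}}

```text
time: 17.9
eef_pos: [0.441, -0.0964, 0.0571]
tcp_rot: [0.772, 0.636, 0.0, 0.0]
contact_force: [-0.3, -0.2, 0.1]
opening: 0.467
finger_force: 0.0
```

```bash
python3 - <<'E'
from h import *
go([.4405,-.0963,.056],78.7)
p=shot('top');a=cv2.resize(p['color'][150:310,290:450],(600,600),interpolation=cv2.INTER_CUBIC); cv2.imwrite('pics/s6.png',a[:,:,::-1])
E
```

```text
rv [ 0.   -0.    0.23] mm [ 0.1 -0.5  1.1] F [-0.31 -0.16  0.13] op 0.467 t 17.9 p [ 0.441  -0.0964  0.0571]
```

View pics/s6.png

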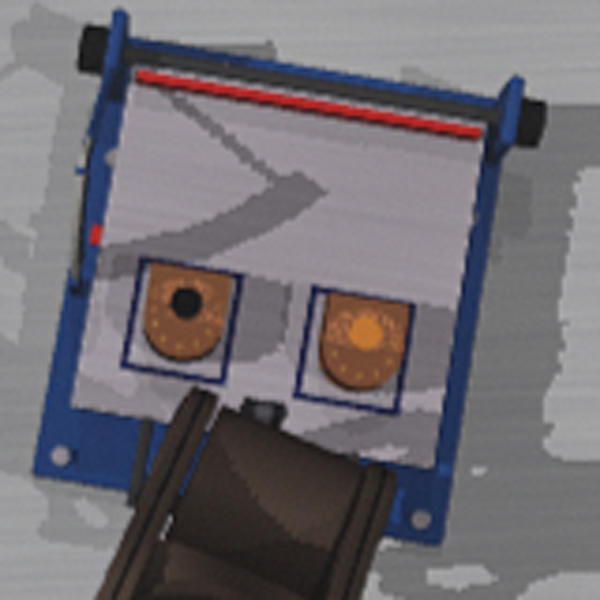

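Both heels stand in their boxes and the gripper straddles the bar. Closing in stages.

Call:
{"op": "send_rows", "data": {
  "rows": "0 0 0 0 0 0 -0.25;0 0 0 0 0 0 -0.4;0 0 0 0 0 0 -0.5;0 0 0 0 0 0 -0.56;0 0 0 0 0 0 -0.6;0 0 0 0 0 0 -0.6",
  "grip_force": 20
}}

```text
time: 18.7
eef_pos: [0.4409, -0.0964, 0.057]
tcp_rot: [0.772, 0.636, -0.0, -0.0]
contact_force: [-0.3, 0.0, 0.4]
opening: 0.202
finger_force: 0.0
```

Call:
{"op": "send_rows", "data": {
  "rows": "0 0 0 0 0 0 -0.63;0 0 0 0 0 0 -0.66;0 0 0 0 0 0 -0.69;0 0 0 0 0 0 -0.72;0 0 0 0 0 0 -0.75;0 0 0 0 0 0 -0.75",
  "grip_force": 20
}}

```text
time: 19.45
eef_pos: [0.4417, -0.0967, 0.0573]
tcp_rot: [0.772, 0.635, 0.001, 0.001]
contact_force: [4.7, -0.0, -4.0]
opening: 0.154
finger_force: 19.5
```

In the tool's units: 0.9 mm / 500 = 0.0018, 0.5 mm / 500 = 0.001.

Call:
{"op": "send_rows", "data": {
  "rows": "0 0 0 0 0.001 0 -0.75;0 0 0 0 0.0018 0 -0.75;0 0 0 0 0.0018 0 -0.75;0 0 0 0 0.0018 0 -0.75"
}}

```text
time: 19.95
eef_pos: [0.4418, -0.0967, 0.0573]
tcp_rot: [0.772, 0.636, -0.0, 0.0]
contact_force: [2.4, -0.6, 1.6]
opening: 0.152
finger_force: 19.9
```

In the tool's units: -11.2 mm / 500 = -0.0224, -10 mm / 500 = -0.02.

Call:
{"op": "send_rows", "data": {
  "rows": "0 0 0 0 0.0008 -0.002 -0.75;0 0 0 0 0.001 -0.005 -0.75;0 0 0 0 0.001 -0.008 -0.75;0 0 0 0 0.001 -0.011 -0.75;0 0 0 0 0.0012 -0.014 -0.75;0 0 0 0 0.0012 -0.017 -0.75;0 0 0 0 0.0012 -0.02 -0.75;0 0 0 0 0.0012 -0.0224 -0.75"
}}

```text
time: 20.95
eef_pos: [0.4419, -0.0967, 0.0669]
tcp_rot: [0.772, 0.636, -0.0, 0.0]
contact_force: [5.4, -1.5, -9.8]
opening: 0.15
finger_force: 19.5
```

```bash
cat >> h.py <<'E'
def dots():
    p=shot('top'); a=np.ascontiguousarray(p['color'][215:262,310:420,::-1])
    big=cv2.cvtColor(p['color'],cv2.COLOR_RGB2HSV)[140:275,305:430]
    o={}
    for n,lo,hi in[('brown',(5,90,50),(22,255,255)),('red',(0,170,100),(4,255,255))]:
        m=cv2.inRange(big,lo,hi); k,l,s,c=cv2.connectedComponentsWithStats(m)
        o[n]=[(int(s[i,4]),(c[i]+[305,140]).round(1).tolist()) for i in range(1,k) if s[i,4]>60]
    st=ctrl.get_state(); print(o,'F',st['contact_force'].round(1),'p',st['eef_pos'].round(4),st['time'])
E
python3 -c "
from h import *
dots()"
```

```text
{'brown': [(422, [339.0, 231.7]), (503, [386.3, 239.6])], 'red': [(205, [371.9, 177.1])]} F [ 6.  -2.2 -8.4] p [ 0.4419 -0.0967  0.067 ] 21.0
```

In the tool's units: 1 mm / 500 = 0.002, 0.5 mm / 500 = 0.001.

Call:
{"op": "send_rows", "data": {
  "rows": "0 0 0 0 0.001 0 -0.75;0 0 0 0 0.002 0 -0.75;0 0 0 0 0.002 0 -0.75"
}}

```text
time: 21.38
eef_pos: [0.442, -0.0967, 0.0671]
tcp_rot: [0.772, 0.636, -0.001, -0.001]
contact_force: [1.6, -2.8, -9.1]
opening: 0.149
finger_force: 19.6
```

In the tool's units: -20.8 mm / 500 = -0.0416, 1.5 mm / 500 = 0.003.

Call:
{"op": "send_rows", "data": {
  "rows": "0 0 0 -0.0004 0.0006 -0.0052 -0.75;0 0 0 -0.0008 0.0008 -0.0104 -0.75;0 0 0 -0.001 0.0012 -0.0156 -0.75;0 0 0 -0.001 0.0016 -0.0208 -0.75;0 0 0 -0.001 0.002 -0.026 -0.75;0 0 0 -0.001 0.0024 -0.0312 -0.75;0 0 0 -0.001 0.003 -0.0364 -0.75;0 0 0 -0.001 0.0036 -0.0416 -0.75"
}}

```text
time: 22.38
eef_pos: [0.4435, -0.097, 0.0884]
tcp_rot: [0.772, 0.636, -0.001, -0.002]
contact_force: [-5.3, -0.7, -9.0]
opening: 0.159
finger_force: 19.6
```

In the tool's units: -16.4 mm / 500 = -0.0328, 1.2 mm / 500 = 0.0024.

Call:
{"op": "send_rows", "data": {
  "rows": "0 0 0 0 -0.0008 0 -0.75;0 0 0 0 -0.0014 -0.004 -0.75;0 0 0 0 -0.0012 -0.0088 -0.75;0 0 0 0 -0.0004 -0.0136 -0.75;0 0 0 0 0.0002 -0.0184 -0.75;0 0 0 0 0.001 -0.0232 -0.75;0 0 0 0 0.0018 -0.028 -0.75;0 0 0 0 0.0024 -0.0328 -0.75"
}}

```text
time: 23.38
eef_pos: [0.4458, -0.0975, 0.1054]
tcp_rot: [0.772, 0.636, -0.0, -0.001]
contact_force: [-4.7, 2.2, -8.6]
opening: 0.149
finger_force: 19.6
```

```bash
python3 -c "
from h import *
dots()"
```

```text
{'brown': [(437, [339.6, 227.6]), (522, [387.7, 235.7])], 'red': [(213, [372.1, 175.6])]} F [-5.6  2.6 -7.2] p [ 0.4458 -0.0975  0.1057] 23.425
```

Call:
{"op": "send_rows", "data": {
  "rows": "0 0 0 0.0004 -0.001 -0.001 -0.75;0 0 0 0.0008 -0.0008 -0.006 -0.75;0 0 0 0.001 0 -0.011 -0.75;0 0 0 0.001 0.0012 -0.016 -0.75;0 0 0 0.001 0.0024 -0.021 -0.75;0 0 0 0.001 0.0036 -0.026 -0.75;0 0 0 0.001 0.0048 -0.031 -0.75;0 0 0 0.001 0.006 -0.036 -0.75"
}}

```text
time: 24.42
eef_pos: [0.4492, -0.0982, 0.1236]
tcp_rot: [0.772, 0.636, -0.0, 0.0]
contact_force: [-2.9, 0.4, -7.7]
opening: 0.156
finger_force: 19.6
```

```bash
python3 -c "
from h import *
dots()"
```

```text
{'brown': [(435, [340.0, 225.1]), (536, [388.4, 233.7])], 'red': [(216, [372.7, 175.0])]} F [-3.6  0.7 -8.1] p [ 0.4493 -0.0982  0.124 ] 24.475
```

In the tool's units: -8.1 mm / 500 = -0.0162, -6.8 mm / 500 = -0.0136.

Call:
{"op": "send_rows", "data": {
  "rows": "0 0 0 0 0.0006 -0.0028 -0.75;0 0 0 0 0.0012 -0.0054 -0.75;0 0 0 0 0.0018 -0.0082 -0.75;0 0 0 0 0.0024 -0.0108 -0.75;0 0 0 0 0.0032 -0.0136 -0.75;0 0 0 0 0.004 -0.0162 -0.75;0 0 0 0 0.004 -0.0162 -0.75;0 0 0 0 0.004 -0.0162 -0.75"
}}

```text
time: 25.48
eef_pos: [0.4513, -0.0986, 0.1318]
tcp_rot: [0.772, 0.636, -0.0, 0.0]
contact_force: [-2.9, -1.0, -7.0]
opening: 0.155
finger_force: 19.7
```

```bash
python3 -c "
from h import *
dots()"
```

```text
{'brown': [(433, [340.2, 223.7]), (542, [388.7, 232.7])], 'red': [(254, [371.3, 174.8])]} F [-3.6 -1.2 -7.5] p [ 0.4513 -0.0986  0.1318] 25.525
```

In the tool's units: -8 mm / 500 = -0.016, 1.2 mm / 500 = 0.0024.

Call:
{"op": "send_rows", "data": {
  "rows": "0 0 0 0 0.0008 -0.0028 -0.75;0 0 0 0 0.0016 -0.0054 -0.75;0 0 0 0 0.0024 -0.0082 -0.75;0 0 0 0 0.0032 -0.0108 -0.75;0 0 0 0 0.004 -0.0136 -0.75;0 0 0 0 0.0046 -0.016 -0.75;0 0 0 0 0.0046 -0.016 -0.75;0 0 0 0 0.0046 -0.016 -0.75"
}}

```text
time: 26.52
eef_pos: [0.4534, -0.099, 0.1397]
tcp_rot: [0.772, 0.636, -0.0, 0.0]
contact_force: [-3.7, -2.7, -6.8]
opening: 0.154
finger_force: 19.7
```

```bash
python3 -c "
from h import *
dots()"
```

```text
{'brown': [(428, [340.3, 222.5]), (544, [389.1, 231.6])], 'red': [(346, [372.6, 175.2])]} F [-4.9 -1.9 -7.2] p [ 0.4534 -0.099   0.1398] 26.575
```

In the tool's units: -8 mm / 500 = -0.016, -6.8 mm / 500 = -0.0136.

Call:
{"op": "send_rows", "data": {
  "rows": "0 0 0 -0.0004 0.0004 -0.0028 -0.75;0 0 0 -0.0008 0.001 -0.0054 -0.75;0 0 0 -0.0008 0.0018 -0.0082 -0.75;0 0 0 -0.0008 0.0028 -0.0108 -0.75;0 0 0 -0.0008 0.0036 -0.0136 -0.75;0 0 0 -0.0008 0.0044 -0.016 -0.75;0 0 0 -0.0008 0.0044 -0.016 -0.75;0 0 0 -0.0008 0.0044 -0.016 -0.75"
}}

```text
time: 27.58
eef_pos: [0.4558, -0.0996, 0.1478]
tcp_rot: [0.772, 0.636, 0.0, 0.0]
contact_force: [-1.0, 0.8, -7.1]
opening: 0.152
finger_force: 19.7
```

```bash
python3 -c "
from h import *
dots()"
```

```text
{'brown': [(434, [340.5, 221.3]), (540, [389.5, 230.3])], 'red': [(383, [373.4, 175.2])]} F [-0.3  0.9 -7.6] p [ 0.4558 -0.0996  0.1478] 27.625
```

.33→.36: dz 7.9, dy 2.85.

In the tool's units: -7.9 mm / 500 = -0.0158, -6.5 mm / 500 = -0.013.

Call:
{"op": "send_rows", "data": {
  "rows": "0 0 0 0 0.0008 -0.0026 -0.75;0 0 0 0 0.0018 -0.0052 -0.75;0 0 0 0 0.0028 -0.0078 -0.75;0 0 0 0 0.0036 -0.0104 -0.75;0 0 0 0 0.0046 -0.013 -0.75;0 0 0 0 0.0056 -0.0158 -0.75;0 0 0 0 0.0056 -0.0158 -0.75;0 0 0 0 0.0056 -0.0158 -0.75"
}}

```text
time: 28.62
eef_pos: [0.4584, -0.1002, 0.1557]
tcp_rot: [0.772, 0.636, 0.0, 0.0]
contact_force: [0.5, 1.5, -8.3]
opening: 0.154
finger_force: 19.7
```

```bash
python3 -c "
from h import *
dots()"
```

```text
{'brown': [(429, [340.7, 220.0]), (548, [390.0, 229.1])], 'red': [(393, [372.6, 174.8])]} F [ 0.2  2.3 -8. ] p [ 0.4584 -0.1002  0.1557] 28.675
```

In the tool's units: -7.8 mm / 500 = -0.0156, -6.5 mm / 500 = -0.013.

Call:
{"op": "send_rows", "data": {
  "rows": "0 0 0 0.0004 0.0012 -0.0026 -0.75;0 0 0 0.0006 0.0022 -0.0052 -0.75;0 0 0 0.0006 0.0034 -0.0078 -0.75;0 0 0 0.0006 0.0044 -0.0104 -0.75;0 0 0 0.0006 0.0054 -0.013 -0.75;0 0 0 0.0006 0.0066 -0.0156 -0.75;0 0 0 0.0006 0.0066 -0.0156 -0.75;0 0 0 0.0006 0.0066 -0.0156 -0.75"
}}

```text
time: 29.68
eef_pos: [0.4613, -0.1007, 0.1634]
tcp_rot: [0.772, 0.636, -0.0, -0.0]
contact_force: [-3.9, -0.1, -6.3]
opening: 0.155
finger_force: 19.8
```

```bash
python3 -c "
from h import *
dots()"
```

```text
{'brown': [(435, [340.8, 218.6]), (554, [390.1, 227.9])], 'red': [(433, [372.0, 174.5])]} F [-3.9 -1.  -6.2] p [ 0.4613 -0.1007  0.1634] 29.725
```

.39→.42: dz 7.7, dy 3.3.

In the tool's units: -7.7 mm / 500 = -0.0154, -3.9 mm / 500 = -0.0078.

Call:
{"op": "send_rows", "data": {
  "rows": "0 0 0 0 0.0006 -0.0026 -0.75;0 0 0 0 0.0016 -0.0052 -0.75;0 0 0 0 0.0028 -0.0078 -0.75;0 0 0 0 0.0038 -0.0102 -0.75;0 0 0 0 0.005 -0.0128 -0.75;0 0 0 0 0.0062 -0.0154 -0.75;0 0 0 0 0.0062 -0.0154 -0.75;0 0 0 0 0.0062 -0.0154 -0.75"
}}

```text
time: 30.72
eef_pos: [0.4644, -0.1013, 0.1711]
tcp_rot: [0.772, 0.636, -0.0, -0.0]
contact_force: [-5.5, -1.6, -6.9]
opening: 0.154
finger_force: 19.7
```

```bash
python3 -c "
from h import *
dots()"
```

```text
{'brown': [(434, [341.0, 217.2]), (561, [390.5, 226.7])], 'red': [(432, [372.0, 174.2])]} F [-5.3 -1.8 -7.7] p [ 0.4644 -0.1013  0.1711] 30.775
```

In the tool's units: -7.6 mm / 500 = -0.0152, 2.8 mm / 500 = 0.0056.

Call:
{"op": "send_rows", "data": {
  "rows": "0 0 0 -0.0004 -0.0006 -0.0026 -0.75;0 0 0 -0.0006 0.0004 -0.0052 -0.75;0 0 0 -0.0006 0.0016 -0.0078 -0.75;0 0 0 -0.0006 0.0028 -0.0102 -0.75;0 0 0 -0.0006 0.0042 -0.0128 -0.75;0 0 0 -0.0006 0.0056 -0.0152 -0.75;0 0 0 -0.0006 0.0056 -0.0152 -0.75;0 0 0 -0.0006 0.0056 -0.0152 -0.75"
}}

```text
time: 31.78
eef_pos: [0.4676, -0.102, 0.1788]
tcp_rot: [0.772, 0.636, 0.0, 0.0]
contact_force: [0.2, -0.1, -8.7]
opening: 0.153
finger_force: 19.7
```

```bash
python3 -c "
from h import *
dots()"
```

```text
{'brown': [(433, [341.3, 215.8]), (558, [391.0, 225.3])], 'red': [(453, [372.2, 173.9])]} F [ 1.2 -0.  -8. ] p [ 0.4675 -0.102   0.1788] 31.825
```

In the tool's units: -7.5 mm / 500 = -0.015, -6.3 mm / 500 = -0.0126.

Call:
{"op": "send_rows", "data": {
  "rows": "0 0 0 0 0.0014 -0.0026 -0.75;0 0 0 0 0.0028 -0.005 -0.75;0 0 0 0 0.004 -0.0076 -0.75;0 0 0 0 0.0054 -0.01 -0.75;0 0 0 0 0.0066 -0.0126 -0.75;0 0 0 0 0.008 -0.015 -0.75;0 0 0 0 0.008 -0.015 -0.75;0 0 0 0 0.008 -0.015 -0.75"
}}

```text
time: 32.83
eef_pos: [0.471, -0.1027, 0.1862]
tcp_rot: [0.772, 0.636, -0.0, -0.0]
contact_force: [-2.1, -0.6, -7.6]
opening: 0.153
finger_force: 19.8
```

```bash
python3 -c "
from h import *
dots()"
```

```text
{'brown': [(433, [341.4, 214.3]), (559, [391.5, 222.2])], 'red': [(465, [372.4, 173.7])]} F [-2.4 -0.  -6.6] p [ 0.471  -0.1027  0.1862] 32.875
```

The honey heel has moved further than the tilt alone explains, so it is starting to slide. Holding still to watch.

Call:
{"op": "send_rows", "data": {
  "rows": "0 0 0 0 0 0 -0.75;0 0 0 0 0 0 -0.75;0 0 0 0 0 0 -0.75;0 0 0 0 0 0 -0.75"
}}

```text
time: 33.38
eef_pos: [0.4711, -0.1027, 0.1862]
tcp_rot: [0.772, 0.636, -0.0, -0.0]
contact_force: [-4.6, 0.3, -4.6]
opening: 0.151
finger_force: 20.0
```

```bash
python3 -c "
from h import *
dots()"
```

```text
{'brown': [(542, [392.5, 212.6]), (429, [341.4, 214.3])], 'red': [(469, [372.7, 173.7])]} F [-4.4  1.2 -4.4] p [ 0.4711 -0.1027  0.1862] 33.425
```

Honey is sliding (row 222 → 212). Holding.

Call:
{"op": "send_rows", "data": {
  "rows": "0 0 0 0 0 0 -0.75;0 0 0 0 0 0 -0.75;0 0 0 0 0 0 -0.75;0 0 0 0 0 0 -0.75;0 0 0 0 0 0 -0.75;0 0 0 0 0 0 -0.75;0 0 0 0 0 0 -0.75;0 0 0 0 0 0 -0.75"
}}

```text
time: 34.42
eef_pos: [0.4711, -0.1027, 0.1862]
tcp_rot: [0.772, 0.636, -0.0, -0.0]
contact_force: [-5.9, 2.0, -4.8]
opening: 0.155
finger_force: 20.1
```

```bash
python3 -c "
from h import *
dots()"
```

```text
{'brown': [(495, [395.0, 184.4]), (430, [341.4, 214.3])], 'red': [(299, [356.3, 170.9])]} F [-4.6  0.7 -4.8] p [ 0.4711 -0.1027  0.1862] 34.475
```

In the tool's units: -0.8 mm / 500 = -0.0016, -0.6 mm / 500 = -0.0012.

Call:
{"op": "send_rows", "data": {
  "rows": "0 0 0 0 -0.0004 0.0002 -0.75;0 0 0 0 -0.0008 0.0004 -0.75;0 0 0 0 -0.0012 0.0006 -0.75;0 0 0 0 -0.0016 0.0008 -0.75;0 0 0 0 -0.0016 0.0008 -0.75;0 0 0 0 -0.0016 0.0008 -0.75"
}}

```text
time: 35.22
eef_pos: [0.471, -0.1027, 0.1862]
tcp_rot: [0.772, 0.636, 0.001, 0.001]
contact_force: [-3.2, 1.9, -1.9]
opening: 0.155
finger_force: 20.3
```

```bash
python3 -c "
from h import *
dots()"
```

```text
{'brown': [(493, [395.0, 184.4]), (432, [341.4, 214.3])], 'red': [(302, [356.3, 170.9])]} F [-2.9  0.9 -1.4] p [ 0.471  -0.1027  0.1862] 35.275
```

In the tool's units: -0.4 mm / 500 = -0.0008, -0.3 mm / 500 = -0.0006.

Call:
{"op": "send_rows", "data": {
  "rows": "0 0 0 0 -0.0006 0.0002 -0.75;0 0 0 0 -0.0008 0.0002 -0.68;0 0 0 0 -0.0008 0.0002 -0.62;0 0 0 0 -0.0008 0.0002 -0.5;0 0 0 0 -0.0008 0.0002 -0.35;0 0 0 0 -0.0008 0.0002 -0.2;0 0 0 0 -0.0008 0.0002 -0.06;0 0 0 0 -0.0008 0.0002 -0.06"
}}

```text
time: 36.28
eef_pos: [0.4701, -0.1025, 0.1855]
tcp_rot: [0.772, 0.636, 0.0, 0.0]
contact_force: [0.2, 0.1, -0.3]
opening: 0.469
finger_force: 0.0
```

```bash
python3 -c "
from h import *
dots(); print(ctrl.get_state()['opening'])"
```

```text
{'brown': [(495, [395.1, 184.5]), (433, [341.4, 214.3])], 'red': [(304, [356.3, 171.0])]} F [-0.8  0.8  1. ] p [ 0.47   -0.1025  0.1855] 36.325
0.4674532935599209
```

Free of contact. Withdrawing upward.

In the tool's units: -110 mm / 500 = -0.22, -100 mm / 500 = -0.2.

Call:
{"op": "send_rows", "data": {
  "rows": "0 0 0 0 0 -0.012 -0.06;0 0 0 0 0 -0.032 -0.06;0 0 0 0 0 -0.06 -0.06;0 0 0 0 0 -0.1 -0.06;0 0 0 0 0 -0.15 -0.06;0 0 0 0 0 -0.2 -0.06;0 0 0 0 0 -0.22 -0.06;0 0 0 0 0 -0.22 -0.06"
}}

```text
time: 37.33
eef_pos: [0.4703, -0.1027, 0.2965]
tcp_rot: [0.772, 0.636, 0.0, 0.001]
contact_force: [-0.6, 0.1, -0.4]
opening: 0.47
finger_force: 0.0
```

```bash
python3 -c "
from h import *
dots()
p=shot('scene');a=cv2.resize(p['color'][150:330,200:440],(800,600),interpolation=cv2.INTER_CUBIC); cv2.imwrite('pics/s7.png',a[:,:,::-1])"
```

```text
{'brown': [(495, [395.1, 184.4]), (359, [340.1, 213.1])], 'red': [(299, [356.2, 170.9])]} F [-0.4  0.7 -0.6] p [ 0.4699 -0.1025  0.2954] 37.375
```

View pics/s7.png

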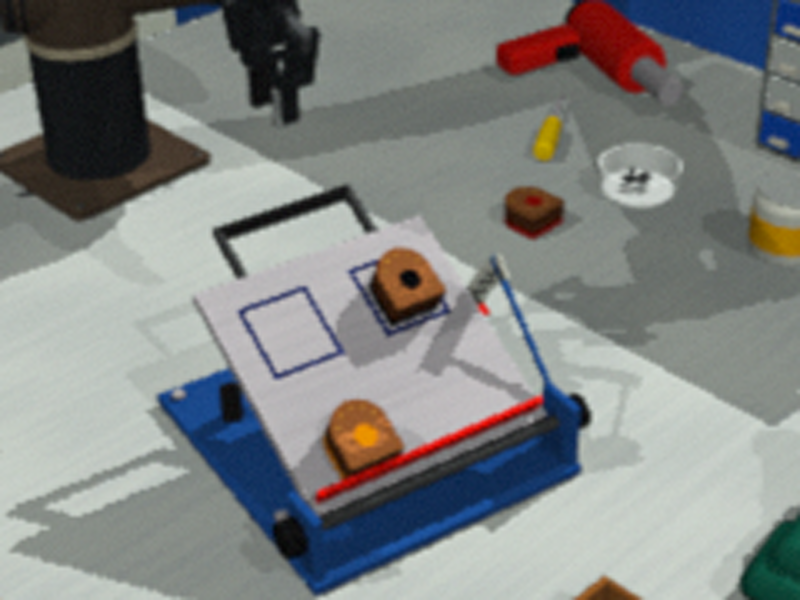

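The honey heel lies at the red stop, at (365,440) in the crop. The black heel is still in its box at (405,285), the board stands tilted and the gripper is clear.

```bash
python3 -c "
from plant import ctrl
print(ctrl.sign_off())"
```

```text
the job is handed in; nothing more can be done
None
```

The honey-lifted heel let go first, at about 0.48 rad (27°), and slid to the red stop; the black one is still in its box, the board stands at that angle, and the job is handed in (the sign-off gave no verdict).

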